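# Take the filter module off the inclined detector head

## Task

Take the orange-banded filter module off the inclined detector head: press the red release button fully in, twist the module a quarter turn anticlockwise (seen from above the mount), and lift it off along the mount's axis. Then set it down gently, upright, in the empty blue rest and let go, leaving the green-banded spare module and the bottle, flask and beaker where they stand.

Things in the scene. Friction and masses are not known exactly. Their poses are not given: they have to be found in the camera images.
- detector_head: Fixed white and grey detector head on a foot plate 150 x 110 x 10 mm; its origin is on the worktop straight below the centre of the mount; -x is the front, towards which the inclined face leans. It stands with its front more or less towards the robot, at varying yaw. Without the module it is about 130 mm high, with it about 165 mm.
- mount: The bayonet mount. Origin: centre of its flat seat, 100 mm above the worktop; z: the mount's axis, leaning 30 degrees from vertical towards the head's front; x: up the inclined face, y: sideways. The face (z = 0) spans x = -70 to +48 mm and y = -50 to +50 mm. Aluminium ring of 72 mm outer diameter, 12 mm high, with two lips that hold the module's two lugs down (1.5 mm of play).
- open_mark (a point): White dot on top of the ring at the mount's +y (32 mm from the axis): the lips have open slots at +y and -y where the lugs come out. A red dot at +x marks locked. Turned anticlockwise about the mount's z by 85 to 92 degrees from locked (a stop is there), the module lifts off along z; raised 20 mm it is free of the ring.
- release_button (a joint): Travel of the red release button into the face, along the mount's -z: 0 = out (module locked by two pins), 0.008 m = fully in. The pins are clear from 0.0065 m. Needs about 4 N; it stays where it is pushed, there is no spring.
- button_top (a point): Centre of the top of the red button, 20 mm in diameter; with the button out it lies at x = -54, y = 0, z = 20 mm in the mount's frame. Around it a black bezel of 30 mm diameter and 3 mm height.
- filter_module: Black ribbed cylindrical module with an orange band and amber window, 62 mm high, 0.13 to 0.25 kg. Origin: centre of its lower end; z: its axis, up through the window; its two lugs lie along +x and -x, with a white index line on the flange at +x. At the start it is locked in the mount, with the mount's own origin and axes (within 2 mm and 5 degrees).
- module_grip (a point): Point on the module's axis at z = 45 mm, in the grip barrel (46 mm diameter, z = 18 to 62 mm). Below the barrel: flange of 58 mm diameter, z = 14 to 18 mm; spigot of 38 mm diameter, z = 0 to 14 mm, with the two lugs at its foot (12 mm wide, 5 mm high, out to 26 mm from the axis).
- spare_module: The same kind of module, but with a green band: the spare, standing upright in rest_2. Leave it alone.
- rest_1: The empty parking rest: fixed blue open square tray, 72 x 72 mm outside, 60 x 60 mm inside, 16 mm high, floor 6 mm above the worktop; origin under its centre on the worktop. Rests 1 and 2 look alike and exchange places from start to start.
- rest_1_floor (a point): Centre of the inner floor of the empty rest, where the middle of the module's lower end goes.
- rest_2: The other parking rest, of the same make, taken by the spare module.
- media_bottle: Clear bottle with a blue cap beside the head, 70 mm in diameter, 152 mm high, origin at the centre of its base. Loose bystander.
- flask: Round flask with a long neck and a red stopper, 64 mm in diameter, 185 mm high, origin at the centre of its base, standing between head and rests. Loose bystander.
- beaker: White plastic beaker in front of the head, 57 mm in diameter, 61 mm high, origin at the centre of its base. Loose bystander.
Not all that is in view belongs to the job. Leave any pink look-alike of the detector_head alone.

How it is judged (in metres and radians):
On the way, in this order (a step that is already met when the one before it is completed fails the run):
1. the release button is pressed in while the module still sits locked in the mount (value of joint release_button above 0.0065 m and distance between filter_module and mount below 0.006 m and angle between the x axis of filter_module and the x axis of mount, either way round below 0.3 rad), for 0.1 s.
2. the module is turned a quarter turn (75 degrees or more) while still seated in the mount (angle between the x axis of filter_module and the x axis of mount, either way round above 1.31 rad and distance between filter_module and mount below 0.008 m), for 0.1 s.
3. the module is lifted off, 25 mm or more along the mount's axis, within 15 mm of it (z of filter_module in the frame of mount above 0.025 m and x of filter_module in the frame of mount between -0.015 and 0.015 m and y of filter_module in the frame of mount between -0.015 and 0.015 m).
At the end, for the whole second after the job is handed in: The orange-banded module stands upright (within 6 degrees) on the floor of the empty rest, within 16 mm of its centre, at rest and released; the spare still stands upright in its own rest (horizontal distance between filter_module and rest_1_floor below 0.016 m and height (world z) of filter_module below 0.01 m and angle between each of filter_module, spare_module's own z axis and vertical below 0.1 rad and linear speed of filter_module below 0.02 m/s and contact force between the fingers and filter_module below 0.1 N and horizontal distance between spare_module and rest_2 below 0.016 m); the robot touches nothing.
It fails at once if the bottle, flask or beaker is pushed more than 20 mm or tipped over (distance of any of media_bottle, flask, beaker from where it was at the start of the episode above 0.02 m or angle between any of media_bottle, flask, beaker's own z axis and vertical above 0.35 rad).
It fails at once if the spare module is moved more than 12 mm (distance of spare_module from where it was at the start of the episode above 0.012 m).
It fails at once if the module is dropped or banged into a rest (faster than 0.5 m/s within 60 mm of the worktop) (height (world z) of filter_module below 0.06 m and linear speed of filter_module above 0.5 m/s).
It also fails if it takes over 64 s, if anything falls off the work surface, if the arm or the gripper's body presses on something with over 40 N, if the wrist force passes 120 N, or if a joint passes its speed limit or range.

## Robot

A 7-joint arm with a two-finger parallel gripper is mounted at the origin on a cart in front of the work surface, level with it; the furniture and walls round the work are solid. World frame = base frame: x ahead of the robot, y to its left, z up, the work surface at z = 0. Lengths are in m, angles in degrees, forces in N, time in s.
With the tool pointing down it reaches from about 0.425 to 0.875 m from the base axis. Payload 4.7 kg.
Tool frame: the origin (TCP) lies on the centre line of the jaws, within the pads' length; the fingertips stand 19 mm ahead of it and the grasp point (between the pads) is the TCP; z points along the fingers, y is the line along which they close (so a half turn about z gives the same grasp; the last joint's range is limited). The gripper opens to 87 mm and grips with 3 to 60 N. Pads are 19 mm wide; open, the fingers measure 117 mm over their backs; the gripper's body (75 mm by 190 mm) begins 51 mm behind the grasp point.
Start: joints at [65.495, 18.392, -4.016, 83.108, 1.295, 78.541, -3.26], TCP at [0.278, -0.588, 0.242] pointing down, gripper open.
Joint ranges: [-163.93, 163.93], [-17.29, 119.83], [-79.2, 71.16], [3.27, 140.29], [-89.18, 269.18], [5.43, 117.66], [-154.24, 154.24]. Speed limits (degrees/s): [147.25, 147.25, 180, 180, 180, 180, 180].

## Interface

Orientations are given as [roll, pitch, yaw] about the fixed x, y, z axes, in that order (R = Rz(yaw) Ry(pitch) Rx(roll)).
In Python, from cell import env, imaging gives the robot as it stands.
- The arm moves only by the shell command python3 -m crank 'ROWS' [OPENING] [FORCE]. ROWS is JSON, a list of rows, each an object of numbers: "x", "y", "z": the shift along the tool's x, y, z in m; "turn": the turn about the tool's z in rad. In form: [{"x": .., "y": .., "z": .., "turn": ..}, ...]. A call has 1 to 12 rows; each row is the pose to reach, as a shift and turn from the pose commanded when the call began, along the tool's axes at that moment; what a row does not reach only later rows make up. A row lasts 1/8 s, in which the tool goes at most 62.5 mm and 10.7 degrees, less where a joint would pass 70% of its speed; a pose out of reach is approached as far as the arm can. A call with a gripper value outside its range is refused whole. OPENING is the finger opening in m, from 0 to 0.087, set as the call begins (- or left out, the last holds). The fingers move at their own pace and stop on an object; FORCE is the grip in N (left out, the last holds). Time passes only in rows, so rows that repeat a pose let the fingers close. It gives the time, the measured TCP pose, the force, the opening and the grip force at its end, in the units of the state.
- env.get_obs(): the state, without advancing time (a new reading comes with each control period).
- imaging.read_camera(name): name is "side" or "top" or "wrist"; returns the picture (384x512x3 uint8, red, green, blue); there is no depth.
- imaging.get_calibration(name): a dict with "camera_matrix" (3x3 intrinsics, pixels), "position" and "attitude" of the camera in the world. Camera axes: x right, y up, looking along -z (the intrinsics and any distortion apply to the point x, -y, -z); pixel columns grow to the right and rows downward; lengths in m; the calibration is good to about 2 mm. A picture is of the moment at which its call begins: read the wrist's pose just before it. get_calibration takes no time and is no camera call; for the wrist camera it gives the pose at the moment of the call.
- env.sign_off(): hands the job in; it is judged then, once.
The state is a dict: "time_s": time; "qpos": joint angles; "joint_velocities": joint speeds; "effort": joint torques, N m; "tool_pos": TCP position; "tool_rot": TCP orientation; "force": force on the tool from outside, world axes, zero at the start; "wrist_torque": the same for the moment, N m; "grip_width": finger opening in m; "grasp_force": force on a finger pad.
Only numpy, scipy, OpenCV 4.12 (cv2) and the standard library are available. Lean on these libraries where they do the work, as an engineer would, in place of code of your own. Each camera call takes 0.05 s, during which the arm holds its last target. There are 200 camera calls.

## Working session

There is one attempt and no reset: what is moved stays moved. The work goes in short steps, Python scripts to look and compute and a shell command to move; the robot and the scene stay as the last step left them, time stands still between calls to the robot, and variables do not carry over. Pictures are saved under pics/ and viewed, at most 10 in all, crops included, and the job is handed in when it is done.

```bash
ls; mkdir -p pics; python3 - <<'E'
from cell import env, imaging
import cv2,numpy as np
o=env.get_obs(); print(o)
a=[]
for n in("top","side"):
    im=imaging.read_camera(n); c=imaging.get_calibration(n); print(n,c)
    np.save(f"pics/{n}0.npy",im); cv2.imwrite(f"pics/{n}0.png",cv2.resize(im[:,:,::-1],(800,600)))
E
```

```text
pics
{'time_s': 0.0, 'qpos': array([65.49513148, 18.43797917, -4.01747942, 83.17469673,  1.29452889,
       78.54170887, -3.2610991 ]), 'joint_velocities': array([-0.03037373,  0.04708934,  0.03394289, -0.05338041, -0.10162611,
       -0.0475394 , -0.00647101]), 'effort': array([-1.32998812e-04, -4.91281128e+01, -4.03564554e-01, -3.12526238e+01,
       -6.36726804e-02,  4.35681792e-02,  1.72794994e-04]), 'tool_pos': array([ 0.27766655, -0.58713027,  0.2404758 ]), 'tool_rot': array([-1.79890842e+02,  4.74550535e-03,  2.53152735e+01]), 'force': array([ 0.64924224, -0.30285416, -1.02086482]), 'wrist_torque': array([ 0.03073899, -0.00200536,  0.01492477]), 'grasp_force': 0.0, 'grip_width': 0.0868156327597464}
top {'camera_matrix': array([[386.14729337,   0.        , 253.14883872],
       [  0.        , 386.14729337, 189.61835172],
       [  0.        ,   0.        ,   1.        ]]), 'position': array([0.25294555, 0.0742696 , 1.32949035]), 'attitude': array([ 11.91610023,   0.22189222, -94.76771755])}
side {'camera_matrix': array([[414.10314344,   0.        , 259.19363367],
       [  0.        , 414.10314344, 189.96249478],
       [  0.        ,   0.        ,   1.        ]]), 'position': array([0.07027027, 0.96482173, 0.93993205]), 'attitude': array([  49.69154051,   -0.71566146, -152.84368147])}
```

View pics/top0.png

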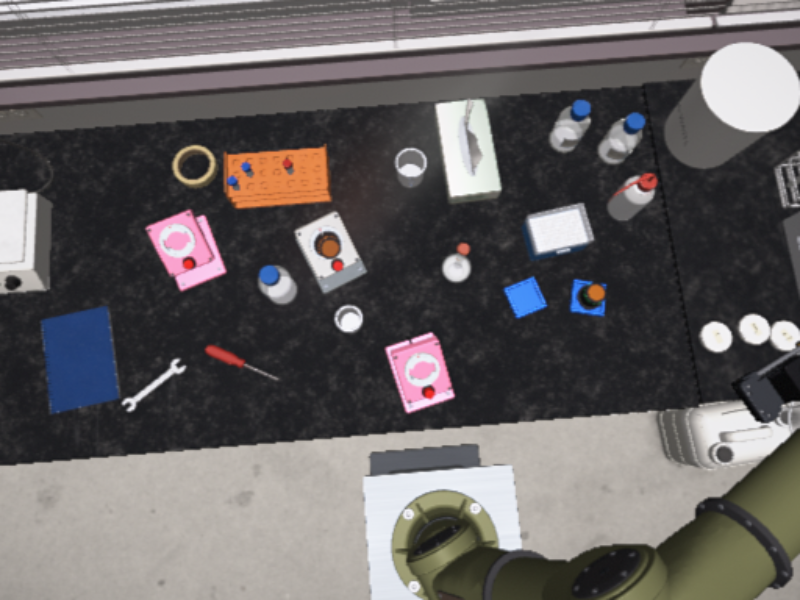

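View pics/side0.png

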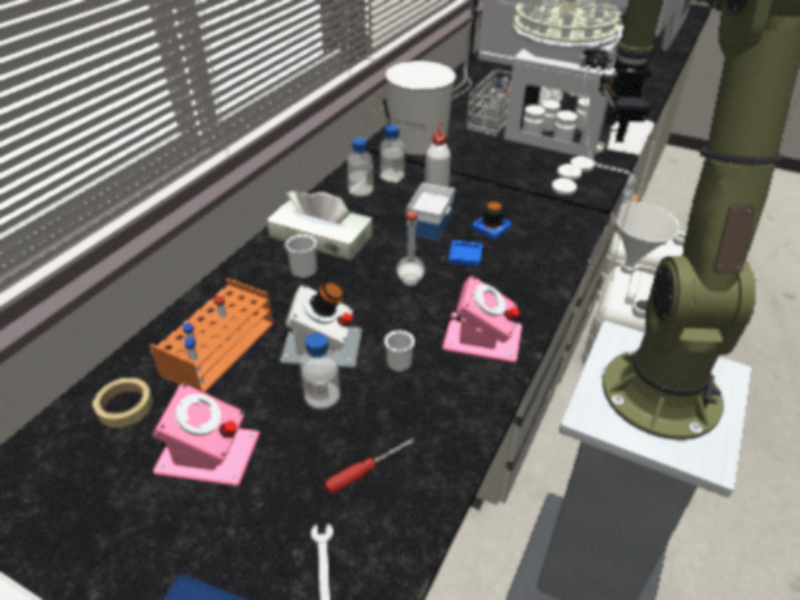

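Top view (800×600 px): head at (330,250) with its button at (338,266). The empty rest is at (525,297) and the spare's rest at (590,297). The pink heads are look-alikes. The side view agrees.

The rows can't tilt the tool, so I'll measure the scene first.

```bash
cat > h.py <<'E'
import numpy as np,cv2
from scipy.spatial.transform import Rotation as R
from cell import env, imaging
def ray(c,uv):
    K=np.array(c["camera_matrix"]); d=np.linalg.solve(K,[uv[0],uv[1],1.]); d=R.from_euler('xyz',c["attitude"],degrees=True).apply(d*[1,-1,-1])
    return np.array(c["position"]),d/np.linalg.norm(d)
def onz(c,uv,z):
    p,d=ray(c,uv); return p+d*(z-p[2])/d[2]
def cross(r1,r2):
    A=[];b=[]
    for p,d in(r1,r2):
        M=np.eye(3)-np.outer(d,d);A.append(M);b.append(M@p)
    x=np.linalg.lstsq(np.vstack(A),np.hstack(b),rcond=None)[0]
    return x,[np.linalg.norm(M@x-bb) for M,bb in zip(A,b)]
def blobs(im,lo,hi,roi,amin=8):
    hsv=cv2.cvtColor(im,cv2.COLOR_RGB2HSV); m=cv2.inRange(hsv,np.array(lo),np.array(hi)); x0,y0,x1,y1=roi
    k=np.zeros_like(m);k[y0:y1,x0:x1]=m[y0:y1,x0:x1]
    n,_,s,c=cv2.connectedComponentsWithStats(k); return [(c[i].round(1),s[i,:].tolist()) for i in range(1,n) if s[i,4]>=amin]
E
python3 - <<'E'
from h import *
T=np.load("pics/top0.npy");S=np.load("pics/side0.npy");ct=imaging.get_calibration("top");cs=imaging.get_calibration("side")
rt=(185,130,240,190);rs=(180,175,232,215)
for n,lo,hi in(("red",(0,170,110),(6,255,255)),("red2",(170,150,110),(180,255,255)),("amber",(6,120,40),(16,255,255))):
    print(n,blobs(T,lo,hi,rt),blobs(S,lo,hi,rs))
print("blue",blobs(T,(100,150,120),(118,255,255),(310,165,400,210)),blobs(S,(100,150,120),(118,255,255),(270,130,340,175)))
# other things
print("flask stopper",blobs(T,(0,100,80),(10,255,255),(280,145,310,190)), "caps",blobs(T,(100,150,60),(118,255,255),(155,160,190,200)))
print("beaker T",onz(ct,(348*.64,320*.64),0.03), "bottle",onz(ct,(270*.64,274*.64),.15),"flask",onz(ct,(455*.64,270*.64),.03))
E
```

```text
red [(array([215.8, 169.5]), [213, 167, 6, 6, 28])] [(array([221.3, 203.5]), [218, 201, 8, 6, 28])]
red2 [] []
amber [(array([191., 130.]), [185, 130, 13, 1, 13]), (array([205.7, 153.5]), [203, 151, 7, 7, 13]), (array([210.9, 158.4]), [206, 153, 11, 11, 98])] [(array([211.5, 187.2]), [204, 181, 16, 14, 164])]
blue [(array([335.9, 190.1]), [322, 177, 28, 27, 460]), (array([373.3, 192.1]), [365, 179, 22, 23, 204])] [(array([314.1, 145. ]), [303, 139, 24, 13, 101]), (array([297.7, 160.7]), [287, 154, 22, 15, 266])]
flask stopper [(array([296.2, 158.7]), [292, 155, 9, 9, 58])] caps [(array([171.7, 175.4]), [166, 170, 12, 12, 114])]
beaker T [0.48259845 0.16435508 0.03      ] bottle [0.56833403 0.30644197 0.15      ] flask [ 0.57499981 -0.08003635  0.03      ]
```

```bash
python3 -m crank '[{"z":-0.06},{"z":-0.12},{"z":-0.18},{"z":-0.24},{"z":-0.30},{"z":-0.36},{"z":-0.42},{"z":-0.48},{"z":-0.54},{"z":-0.6}]' 0.0; python3 -c "
from h import *
o=env.get_obs();print(o['qpos'].round(1),o['tool_pos'].round(3),o['tool_rot'].round(1))"
```

```text
[65.5 18.4 -4.  83.2  1.3 78.5 -3.3] [ 0.278 -0.587  0.241] [-179.9    0.    25.3]invalid input
```

```bash
python3 -m crank '[{"x":0,"y":0,"z":-0.06,"turn":0},{"x":0,"y":0,"z":-0.12,"turn":0},{"x":0,"y":0,"z":-0.18,"turn":0},{"x":0,"y":0,"z":-0.24,"turn":0},{"x":0,"y":0,"z":-0.30,"turn":0},{"x":0,"y":0,"z":-0.36,"turn":0},{"x":0,"y":0,"z":-0.42,"turn":0},{"x":0,"y":0,"z":-0.48,"turn":0},{"x":0,"y":0,"z":-0.54,"turn":0},{"x":0,"y":0,"z":-0.60,"turn":0}]' 0.0; python3 - <<'E'
from h import *
o=env.get_obs();print(o['time_s'],o['qpos'].round(1),o['tool_pos'].round(3),o['tool_rot'].round(1))
T=np.load("pics/top0.npy");S=np.load("pics/side0.npy");ct=imaging.get_calibration("top");cs=imaging.get_calibration("side")
b,_=cross(ray(ct,(215.8,169.5)),ray(cs,(221.3,203.5)));print("button",b,_)
w,_=cross(ray(ct,(210.9,158.4)),ray(cs,(211.5,187.2)));print("window",w,_)
print(onz(ct,(215.8,169.5),.088),onz(ct,(210.5,158),.15))
print("rest1",onz(ct,(335.9,190.1),.012),"rest2",onz(ct,(375.5,191),.012),onz(cs,(297.7,160.7),.012))
E
```

```text
time_s: 1.35
tool_pos: [0.2475, -0.5148, 0.6881]
tool_rot: [168.1, -1.1, 25.4]
force: [1.3, 1.1, 0.5]
grip_width: 0.0018
grasp_force: 0.0
1.35 [ 33.6  14.3  46.1  39.8 -15.8 117.6   4.2] [ 0.247 -0.515  0.688] [168.1  -1.1  25.4]
button [0.59365472 0.17551677 0.08568346] [np.float64(7.031766130187684e-05), np.float64(7.031766130061022e-05)]
window [0.61652284 0.18444926 0.1475868 ] [np.float64(0.002143719783147327), np.float64(0.0021437197831473357)]
[0.59295093 0.17530508 0.088     ] [0.61509015 0.18466296 0.15      ]
rest1 [ 0.5045343  -0.23083445  0.012     ] rest2 [ 0.48980092 -0.36763644  0.012     ] [ 0.5086675  -0.23467396  0.012     ]
```

The tool tilted outward once joint 6 reached its limit. I'll check whether that tilt persists when I move back into reach.

```bash
python3 -m crank '[{"x":0,"y":0,"z":0.05,"turn":0},{"x":0,"y":0,"z":0.10,"turn":0},{"x":0,"y":0,"z":0.10,"turn":0}]'; python3 - <<'E'
from h import *
o=env.get_obs();print(o['time_s'],o['qpos'].round(1),o['tool_pos'].round(3),o['tool_rot'].round(1))
r=R.from_euler('xyz',o['tool_rot'],degrees=True).as_matrix();print(r.round(3))
E
```

```text
time_s: 1.72
tool_pos: [0.2584, -0.5311, 0.5852]
tool_rot: [168.7, -1.0, 25.6]
force: [0.0, -0.6, 0.3]
grip_width: 0.0003
grasp_force: 0.0
1.725 [ 24.2   7.5  45.2  60.   -7.3 103.3   1.7] [ 0.258 -0.531  0.585] [168.7  -1.   25.6]
[[ 0.902  0.42   0.101]
 [ 0.431 -0.886 -0.17 ]
 [ 0.018  0.196 -0.98 ]]
```

```bash
python3 -m crank '[{"x":0,"y":-0.05,"z":0,"turn":0},{"x":0,"y":-0.10,"z":0,"turn":0},{"x":0,"y":-0.15,"z":0,"turn":0},{"x":0,"y":-0.20,"z":0,"turn":0},{"x":0,"y":-0.25,"z":0,"turn":0},{"x":0,"y":-0.27,"z":0,"turn":0}]'; cat > s.py <<'E'
from h import *
o=env.get_obs();print(o['time_s'],o['qpos'].round(1),o['tool_pos'].round(4),'f',o['force'].round(1),'w',o['grip_width'].round(4),o['grasp_force'].round(1))
r=R.from_euler('xyz',o['tool_rot'],degrees=True).as_matrix();print(r.round(3))
E
python3 s.py
```

```text
time_s: 2.48
tool_pos: [0.1653, -0.3651, 0.4948]
tool_rot: [173.8, -4.0, 25.3]
force: [0.9, -0.4, -1.0]
grip_width: 0.0002
grasp_force: 0.0Traceback (most recent call last):
  File "s.py", line 2, in <module>
    o=env.get_obs();print(o['time_s'],o['qpos'].round(1),o['tool_pos'].round(4),'f',o['force'].round(1),'w',o['grip_width'].round(4),o['grasp_force'].round(1))
                                                                                                            ^^^^^^^^^^^^^^^^^^^^^
AttributeError: 'float' object has no attribute 'round'
```

```bash
sed -i "s/o\['grip_width'\].round(4),o\['grasp_force'\].round(1)/round(o['grip_width'],4),round(o['grasp_force'],1)/" s.py; python3 -m crank '[{"x":0,"y":-0.03,"z":0,"turn":0},{"x":0,"y":-0.05,"z":0,"turn":0},{"x":0,"y":-0.06,"z":0,"turn":0}]'; python3 s.py
```

```text
time_s: 2.85
tool_pos: [0.1459, -0.3464, 0.4557]
tool_rot: [178.4, -6.5, 24.9]
force: [0.4, 0.3, -0.1]
grip_width: 0.0
grasp_force: 0.0
2.85 [ 5.860e+01 -1.720e+01  7.600e+00  9.500e+01 -4.300e+00  1.005e+02
 -1.000e-01] [ 0.1459 -0.3464  0.4557] f [ 0.4  0.3 -0.1] w 0.0 0.0
[[ 0.901  0.419  0.114]
 [ 0.419 -0.908  0.022]
 [ 0.113  0.028 -0.993]]
```

```bash
python3 -m crank '[{"x":0.055,"y":0.01,"z":-0.015,"turn":0},{"x":0.11,"y":0.02,"z":-0.03,"turn":0},{"x":0.165,"y":0.03,"z":-0.045,"turn":0},{"x":0.22,"y":0.04,"z":-0.06,"turn":0},{"x":0.27,"y":0.05,"z":-0.08,"turn":0},{"x":0.32,"y":0.05,"z":-0.095,"turn":0},{"x":0.374,"y":0.05,"z":-0.107,"turn":0},{"x":0.41,"y":0.0,"z":-0.107,"turn":0},{"x":0.44,"y":-0.05,"z":-0.107,"turn":0},{"x":0.47,"y":-0.10,"z":-0.1,"turn":0},{"x":0.5,"y":-0.15,"z":-0.1,"turn":0},{"x":0.53,"y":-0.2,"z":-0.1,"turn":0}]'; python3 s.py
```

```text
time_s: 4.35
tool_pos: [0.5279, 0.059, 0.6101]
tool_rot: [178.5, -6.7, 25.2]
force: [1.3, -0.8, 1.6]
grip_width: 0.0002
grasp_force: 0.0
4.35 [ 19.    6.2 -32.6  56.4   3.7 111.5 -76.7] [0.5279 0.059  0.6101] f [ 1.3 -0.8  1.6] w 0.0002 0.0
[[ 0.899  0.423  0.116]
 [ 0.423 -0.906  0.025]
 [ 0.116  0.027 -0.993]]
```

```bash
python3 -m crank '[{"x":0.02,"y":-0.03,"z":0,"turn":0.18},{"x":0.04,"y":-0.06,"z":0,"turn":0.36},{"x":0.06,"y":-0.09,"z":0,"turn":0.54},{"x":0.08,"y":-0.12,"z":0,"turn":0.72},{"x":0.08,"y":-0.128,"z":0,"turn":0.9},{"x":0.08,"y":-0.128,"z":0,"turn":1.08},{"x":0.08,"y":-0.128,"z":0,"turn":1.26},{"x":0.08,"y":-0.128,"z":0,"turn":1.44},{"x":0.08,"y":-0.128,"z":0,"turn":1.62},{"x":0.08,"y":-0.128,"z":0,"turn":1.8},{"x":0.08,"y":-0.128,"z":0,"turn":1.98},{"x":0.08,"y":-0.128,"z":0,"turn":2.16}]'; python3 -m crank '[{"x":0,"y":0,"z":0,"turn":0.18},{"x":0,"y":0,"z":0,"turn":0.36},{"x":0,"y":0,"z":0,"turn":0.54},{"x":0,"y":0,"z":0,"turn":0.72},{"x":0,"y":0,"z":0,"turn":0.9},{"x":0,"y":0,"z":-0.06,"turn":0.98},{"x":0,"y":0,"z":-0.12,"turn":0.98},{"x":0,"y":0,"z":-0.18,"turn":0.98},{"x":0,"y":0,"z":-0.24,"turn":0.98}]'; python3 s.py
```

```text
time_s: 5.85
tool_pos: [0.5656, 0.1774, 0.5952]
tool_rot: [-176.9, -0.4, -59.4]
force: [1.2, -0.3, -1.1]
grip_width: 0.0004
grasp_force: 0.0
time_s: 6.98
tool_pos: [0.5879, -0.1126, 0.5874]
tool_rot: [-176.6, 1.7, -88.5]
force: [-1.0, 0.5, -0.3]
grip_width: 0.0004
grasp_force: 0.0
6.975 [ -29.3   24.2   71.    48.9  -30.   117.7 -154.1] [ 0.5879 -0.1126  0.5874] f [-1.   0.5 -0.3] w 0.0004 0.0
[[ 0.026 -0.998  0.058]
 [-0.999 -0.025  0.031]
 [-0.029 -0.059 -0.998]]
```

```bash
python3 -m crank '[{"x":-0.02,"y":0,"z":0.03,"turn":-0.18},{"x":-0.04,"y":0,"z":0.06,"turn":-0.36},{"x":-0.07,"y":0,"z":0.09,"turn":-0.54},{"x":-0.1,"y":0,"z":0.09,"turn":-0.72},{"x":-0.13,"y":0,"z":0.09,"turn":-0.9},{"x":-0.16,"y":0,"z":0.09,"turn":-1.08},{"x":-0.19,"y":0,"z":0.09,"turn":-1.26},{"x":-0.22,"y":0,"z":0.09,"turn":-1.44},{"x":-0.25,"y":0,"z":0.09,"turn":-1.62},{"x":-0.28,"y":0,"z":0.09,"turn":-1.8},{"x":-0.31,"y":0,"z":0.09,"turn":-1.9},{"x":-0.31,"y":0,"z":0.09,"turn":-1.9}]'; python3 s.py
```

```text
time_s: 8.48
tool_pos: [0.5849, 0.2044, 0.5062]
tool_rot: [-179.4, -3.7, 20.6]
force: [-0.8, -0.1, 0.4]
grip_width: 0.0004
grasp_force: 0.0
8.475 [-57.4  16.5  50.9  61.4 -14.6 104.  -81.5] [0.5849 0.2044 0.5062] f [-0.8 -0.1  0.4] w 0.0004 0.0
[[ 0.934  0.352  0.056]
 [ 0.351 -0.936  0.033]
 [ 0.064 -0.011 -0.998]]
```

```bash
python3 -m crank '[{"x":0,"y":0,"z":-0.05,"turn":0},{"x":0,"y":0,"z":-0.1,"turn":0},{"x":0,"y":0,"z":-0.15,"turn":0},{"x":0,"y":0,"z":-0.2,"turn":0},{"x":0,"y":0,"z":-0.25,"turn":0},{"x":0,"y":0,"z":-0.3,"turn":0},{"x":0,"y":0,"z":-0.35,"turn":0},{"x":0,"y":0,"z":-0.4,"turn":0}]'; python3 s.py
```

```text
time_s: 9.48
tool_pos: [0.5338, 0.1787, 0.6609]
tool_rot: [-179.5, -8.1, 19.9]
force: [-0.3, -0.4, 0.7]
grip_width: 0.0007
grasp_force: 0.0
9.475 [-31.3  11.9  15.2  42.8  -4.6 117.6 -89. ] [0.5338 0.1787 0.6609] f [-0.3 -0.4  0.7] w 0.0007 0.0
[[ 0.931  0.342  0.129]
 [ 0.338 -0.94   0.056]
 [ 0.141 -0.008 -0.99 ]]
```

```bash
python3 -m crank '[{"x":0.03,"y":0,"z":-0.06,"turn":0},{"x":0.06,"y":0,"z":-0.12,"turn":0},{"x":0.09,"y":0,"z":-0.18,"turn":0},{"x":0.12,"y":0,"z":-0.24,"turn":0},{"x":0.15,"y":0,"z":-0.3,"turn":0},{"x":0.18,"y":0,"z":-0.36,"turn":0},{"x":0.2,"y":0,"z":-0.4,"turn":0},{"x":0.2,"y":0,"z":-0.4,"turn":0},{"x":0.2,"y":0,"z":-0.4,"turn":0}]'; python3 s.py
```

```text
time_s: 10.6
tool_pos: [0.5602, 0.1904, 0.6921]
tool_rot: [-179.5, -12.7, 20.0]
force: [-0.9, 1.0, -0.3]
grip_width: 0.0005
grasp_force: 0.0
10.6 [-28.9  15.3  13.5  34.7  -5.4 117.6 -89.2] [0.5602 0.1904 0.6921] f [-0.9  1.  -0.3] w 0.0005 0.0
[[ 0.917  0.344  0.204]
 [ 0.334 -0.939  0.083]
 [ 0.22  -0.008 -0.976]]
```

```bash
python3 -m crank '[{"x":-0.02,"y":0,"z":-0.06,"turn":0},{"x":-0.04,"y":0,"z":-0.12,"turn":0},{"x":-0.06,"y":0,"z":-0.18,"turn":0},{"x":-0.08,"y":0,"z":-0.24,"turn":0},{"x":-0.1,"y":0,"z":-0.3,"turn":0},{"x":-0.12,"y":0,"z":-0.36,"turn":0}]'; python3 s.py
```

```text
time_s: 11.35
tool_pos: [0.4411, 0.1482, 0.7453]
tool_rot: [-179.3, -17.2, 20.4]
force: [-0.1, -0.1, -0.5]
grip_width: 0.0005
grasp_force: 0.0
11.35 [-32.6  -0.7  10.8  45.8  -0.2 117.6 -91.4] [0.4411 0.1482 0.7453] f [-0.1 -0.1 -0.5] w 0.0005 0.0
[[ 0.895  0.352  0.273]
 [ 0.332 -0.936  0.115]
 [ 0.296 -0.012 -0.955]]
```

```bash
python3 -m crank '[{"x":0.018,"y":0,"z":-0.058,"turn":0},{"x":0.036,"y":0,"z":-0.116,"turn":0},{"x":0.054,"y":0,"z":-0.174,"turn":0},{"x":0.072,"y":0,"z":-0.232,"turn":0},{"x":0.09,"y":0,"z":-0.29,"turn":0},{"x":0.108,"y":0,"z":-0.348,"turn":0},{"x":0.126,"y":0,"z":-0.406,"turn":0},{"x":0.144,"y":0,"z":-0.464,"turn":0}]'; python3 s.py
```

```text
time_s: 12.35
tool_pos: [0.4448, 0.1438, 0.7815]
tool_rot: [-179.2, -21.7, 19.9]
force: [-0.5, -0.4, 1.4]
grip_width: 0.0007
grasp_force: 0.0
12.35 [-2.840e+01  1.000e-01  7.700e+00  4.060e+01 -6.000e-01  1.176e+02
 -9.110e+01] [0.4448 0.1438 0.7815] f [-0.5 -0.4  1.4] w 0.0007 0.0
[[ 0.874  0.345  0.343]
 [ 0.316 -0.939  0.139]
 [ 0.37  -0.013 -0.929]]
```

```bash
python3 -m crank '[{"x":0.018,"y":0,"z":-0.058,"turn":0},{"x":0.036,"y":0,"z":-0.116,"turn":0},{"x":0.054,"y":0,"z":-0.174,"turn":0},{"x":0.072,"y":0,"z":-0.232,"turn":0},{"x":0.09,"y":0,"z":-0.29,"turn":0},{"x":0.108,"y":0,"z":-0.348,"turn":0},{"x":0.126,"y":0,"z":-0.406,"turn":0},{"x":0.144,"y":0,"z":-0.464,"turn":0},{"x":0.162,"y":0,"z":-0.522,"turn":0},{"x":0.18,"y":0,"z":-0.58,"turn":0},{"x":0.2,"y":0,"z":-0.64,"turn":0},{"x":0.22,"y":0,"z":-0.7,"turn":0}]'; python3 s.py
```

```text
time_s: 13.85
tool_pos: [0.4189, 0.1328, 0.8183]
tool_rot: [-179.2, -26.3, 19.8]
force: [-0.4, 0.3, 1.0]
grip_width: 0.0003
grasp_force: 0.0
13.85 [ 20.6  -1.2 -38.3  37.1  -2.7 117.6 -89.8] [0.4189 0.1328 0.8183] f [-0.4  0.3  1. ] w 0.0003 0.0
[[ 0.844  0.344  0.412]
 [ 0.303 -0.939  0.163]
 [ 0.443 -0.013 -0.896]]
```

```bash
python3 -m crank '[{"x":-0.02,"y":0,"z":-0.06,"turn":0},{"x":-0.04,"y":0,"z":-0.12,"turn":0},{"x":-0.06,"y":0,"z":-0.18,"turn":0},{"x":-0.08,"y":0,"z":-0.24,"turn":0},{"x":-0.1,"y":0,"z":-0.3,"turn":0},{"x":-0.12,"y":0,"z":-0.36,"turn":0}]'; python3 s.py; python3 - <<'E'
from h import *
T=np.load("pics/top0.npy");
cv2.imwrite("pics/headcrop.png",cv2.resize(T[130:200,180:250,::-1],(560,560),interpolation=cv2.INTER_CUBIC))
E
```

```text
time_s: 14.6
tool_pos: [0.3304, 0.1124, 0.8448]
tool_rot: [179.3, -31.1, 19.6]
force: [-1.0, -0.8, 0.4]
grip_width: 0.0005
grasp_force: 0.0
14.6 [-25.9 -12.4  -1.2  43.9   4.9 117.6 -94.2] [0.3304 0.1124 0.8448] f [-1.  -0.8  0.4] w 0.0005 0.0
[[ 0.806  0.33   0.491]
 [ 0.288 -0.944  0.162]
 [ 0.517  0.011 -0.856]]
```

View pics/headcrop.png

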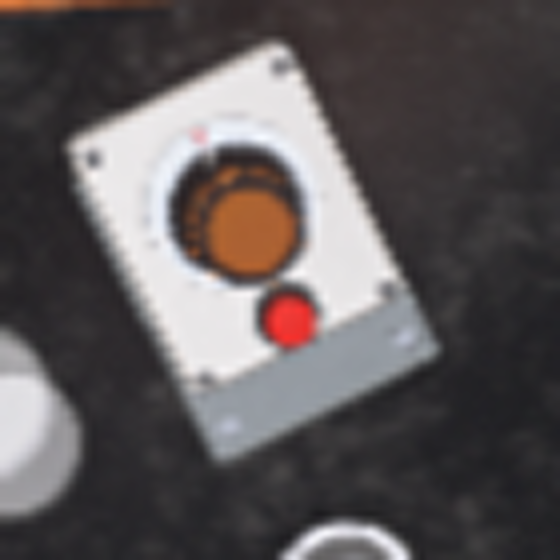

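The crop shows the top edge of the face from (70,143) to (280,42), the front edge of the foot plate from (222,463) to (438,350), the button at (288,320) and the window at (254,232).

```bash
cat >> h.py <<'E'
def mount():
    import json; d=json.load(open("m.json")); y=d["yaw"]; o=np.array([*d["o"],0.1])
    Rm=(R.from_euler('z',y,degrees=True)*R.from_euler('y',-30,degrees=True)).as_matrix(); return o,Rm
def plan(pm):  # shift in tool axes to bring fingertip(+19mm)/TCP to mount point
    o=env.get_obs(); T=R.from_euler('xyz',o['tool_rot'],degrees=True).as_matrix(); om,Rm=mount()
    w=om+Rm@np.array(pm); return T.T@(w-o['tool_pos'])
E
python3 - <<'E'
from h import *
import json
ct=imaging.get_calibration("top"); f=lambda x,y:(180+(x+.5)/8-.5,130+(y+.5)/8-.5)
A=onz(ct,f(70,143),.124);B=onz(ct,f(280,42),.124);C=onz(ct,f(222,463),.01);D=onz(ct,f(438,350),.01)
for p,q in((A,B),(C,D)):
    v=p-q; print(np.linalg.norm(v),np.degrees(np.arctan2(-v[0],v[1])))
b=onz(ct,f(288,320),.0903);w=onz(ct,f(254,232),.1537);print(b,w)
for yaw in(20,24,28):
    Rz=R.from_euler('z',yaw,degrees=True); print(yaw,b-Rz.apply([-.0568,0,0]),w-Rz.apply([-.031,0,0]),(A+B)/2-Rz.apply([.0416,0,0]),(A+B)/2,(C+D)/2-b)
s=onz(imaging.get_calibration("side"),(221.3,203.5),.0903);print(s)
E
```

```text
0.09535121474148771 22.274481204060734
0.10683899744958532 23.660075716408812
[0.59217347 0.17591685 0.0903    ] [0.61188728 0.18186324 0.1537    ]
20 [0.64554802 0.19534359 0.0903    ] [0.64101775 0.19246587 0.1537    ] [0.64401103 0.19886904 0.124     ] [0.68310224 0.21309708 0.124     ] [-0.01865151 -0.00949748 -0.0803    ]
24 [0.64406286 0.19901949 0.0903    ] [0.64020719 0.19447208 0.1537    ] [0.64509875 0.19617683 0.124     ] [0.68310224 0.21309708 0.124     ] [-0.01865151 -0.00949748 -0.0803    ]
28 [0.6423249  0.20258283 0.0903    ] [0.63925866 0.19641686 0.1537    ] [0.64637162 0.19356706 0.124     ] [0.68310224 0.21309708 0.124     ] [-0.01865151 -0.00949748 -0.0803    ]
[0.59090173 0.17978609 0.0903    ]
```

```bash
echo '{"yaw":23,"o":[0.643,0.197]}' > m.json; python3 -c "
from h import *
print(plan([-.054,0,.15]).round(4),plan([-.054,0,.05]).round(4)); print(mount())"
```

```text
[-0.1595  0.0244  0.6539] [-0.1616  0.0202  0.7537]
(array([0.643, 0.197, 0.1  ]), array([[ 7.97180587e-01, -3.90731128e-01, -4.60252427e-01],
       [ 3.38383083e-01,  9.20504853e-01, -1.95365564e-01],
       [ 5.00000000e-01, -1.38777878e-17,  8.66025404e-01]]))
```

```bash
python3 -m crank '[{"x":-0.014,"y":0.002,"z":0.058,"turn":0},{"x":-0.028,"y":0.004,"z":0.116,"turn":0},{"x":-0.042,"y":0.006,"z":0.174,"turn":0},{"x":-0.056,"y":0.008,"z":0.232,"turn":0},{"x":-0.07,"y":0.01,"z":0.29,"turn":-0.02},{"x":-0.084,"y":0.012,"z":0.348,"turn":-0.04},{"x":-0.098,"y":0.015,"z":0.406,"turn":-0.06},{"x":-0.112,"y":0.018,"z":0.464,"turn":-0.06},{"x":-0.126,"y":0.02,"z":0.522,"turn":-0.06},{"x":-0.14,"y":0.022,"z":0.58,"turn":-0.06},{"x":-0.154,"y":0.024,"z":0.63,"turn":-0.06},{"x":-0.16,"y":0.024,"z":0.654,"turn":-0.06}]'; python3 s.py; python3 - <<'E'
from h import *
import json
c=imaging.get_calibration("wrist");im=imaging.read_camera("wrist");np.save("pics/w1.npy",im);json.dump({k:np.array(v).tolist() for k,v in c.items()},open("w1.json","w"))
cv2.imwrite("pics/w1.png",im[:,:,::-1])
om,Rm=mount();
def proj(p):
    q=R.from_euler('xyz',c["attitude"],degrees=True).inv().apply(p-np.array(c["position"]))*[1,-1,-1];q=np.array(c["camera_matrix"])@q;return (q[:2]/q[2]).round(0)
for m in([-.054,0,.02],[0,0,.062]):print(proj(om+Rm@np.array(m)))
print(plan([-.054,0,.05]).round(4))
E
```

```text
time_s: 16.1
tool_pos: [0.5255, 0.1545, 0.1946]
tool_rot: [177.2, -30.3, 24.3]
force: [0.2, 0.1, 0.1]
grip_width: 0.0004
grasp_force: 0.0
16.1 [-15.7 -12.   -3.3 126.3  -1.   35.2 -84.8] [0.5255 0.1545 0.1946] f [0.2 0.1 0.1] w 0.0004 0.0
[[ 0.786  0.389  0.48 ]
 [ 0.355 -0.92   0.164]
 [ 0.505  0.042 -0.862]]
[261. 187.]
[265. 136.]
[0.0076 0.0036 0.0928]
```

View pics/w1.png

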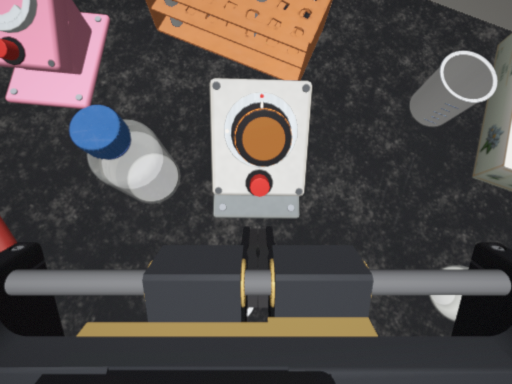

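Wrist view: button at (260,185) and window at (264,137), 1–2 px from the prediction. Pressing now.

```bash
python3 -m crank '[{"x":0.004,"y":0.002,"z":0.04,"turn":0},{"x":0.008,"y":0.0035,"z":0.08,"turn":0},{"x":0.0085,"y":0.0036,"z":0.098,"turn":0},{"x":0.0085,"y":0.0036,"z":0.104,"turn":0},{"x":0.0085,"y":0.0036,"z":0.107,"turn":0},{"x":0.0085,"y":0.0036,"z":0.109,"turn":0},{"x":0.0085,"y":0.0036,"z":0.111,"turn":0},{"x":0.0085,"y":0.0036,"z":0.111,"turn":0}]'; python3 s.py; python3 -c "
from h import *
print(plan([-.054,0,.031]).round(4))"
```

```text
time_s: 17.15
tool_pos: [0.5902, 0.1737, 0.1093]
tool_rot: [177.2, -30.8, 24.3]
force: [-2.0, -1.6, 3.0]
grip_width: 0.0001
grasp_force: 1.9
17.15 [-15.9   3.1  -3.1 123.7   0.4  22.3 -85.7] [0.5902 0.1737 0.1093] f [-2.  -1.6  3. ] w 0.0001 1.9
[[ 0.783  0.389  0.486]
 [ 0.354 -0.92   0.166]
 [ 0.512  0.042 -0.858]]
[-0.0087 -0.0012  0.0057]
```

```bash
python3 -m crank '[{"x":0,"y":0,"z":0,"turn":0},{"x":0,"y":0,"z":0,"turn":0}]'; python3 -c "
from h import *
print(plan([-.054,0,.031]).round(4))"
```

```text
time_s: 17.4
tool_pos: [0.5903, 0.1737, 0.109]
tool_rot: [177.2, -30.8, 24.3]
force: [-1.0, -0.4, 3.3]
grip_width: 0.0002
grasp_force: 1.9
[-0.0087 -0.0012  0.0055]
```

```bash
python3 -m crank '[{"x":0,"y":0,"z":-0.008,"turn":0},{"x":-0.0085,"y":-0.001,"z":-0.008,"turn":0},{"x":-0.0085,"y":-0.001,"z":0,"turn":0},{"x":-0.0085,"y":-0.001,"z":0.003,"turn":0},{"x":-0.0085,"y":-0.001,"z":0.005,"turn":0},{"x":-0.0085,"y":-0.001,"z":0.007,"turn":0},{"x":-0.0085,"y":-0.001,"z":0.007,"turn":0}]'; python3 -c "
from h import *
print(plan([-.054,0,.031]).round(4))"
```

```text
time_s: 18.27
tool_pos: [0.5844, 0.172, 0.0986]
tool_rot: [177.2, -30.5, 24.3]
force: [-26.0, -8.3, 25.7]
grip_width: 0.0003
grasp_force: 18.4
[ 0.0019 -0.0001 -0.0003]
```

```bash
python3 -m crank '[{"x":0,"y":0,"z":-0.03,"turn":0},{"x":0,"y":0,"z":-0.08,"turn":0},{"x":0,"y":0,"z":-0.12,"turn":0},{"x":0,"y":0,"z":-0.12,"turn":0},{"x":0,"y":0,"z":-0.12,"turn":0}]' 0.08; python3 - <<'E'
from h import *
c=imaging.get_calibration("wrist");im=imaging.read_camera("wrist");np.save("pics/w2.npy",im)
cv2.imwrite("pics/w2.png",cv2.resize(im[60:240,150:370,::-1],(770,630)[:2] if 0 else (660,540),interpolation=cv2.INTER_CUBIC))
om,Rm=mount();
def proj(p):
    q=R.from_euler('xyz',c["attitude"],degrees=True).inv().apply(p-np.array(c["position"]))*[1,-1,-1];q=np.array(c["camera_matrix"])@q;return (q[:2]/q[2]).round(1)
for m in([-.054,0,.02],[-.054,0,.012],[0,0,.062]):print(proj(om+Rm@np.array(m)))
print("red",blobs(im,(0,170,110),(6,255,255),(200,60,320,240)),"amb",blobs(im,(7,120,60),(18,255,255),(200,60,320,240)))
print(plan([0,0,.11]).round(4),plan([0,0,.048]).round(4))
E
```

```text
time_s: 18.9
tool_pos: [0.5281, 0.1527, 0.2004]
tool_rot: [177.2, -30.7, 24.3]
force: [0.6, 0.5, -0.2]
grip_width: 0.0425
grasp_force: 0.0
[257.9 190.7]
[257.6 188.5]
[261.2 141.7]
red [(array([256.1, 188. ]), [247, 178, 19, 20, 294])] amb [(array([272.6,  69.4]), [219, 60, 90, 26, 1388]), (array([252.7, 124.4]), [231, 114, 54, 37, 182]), (array([259.5, 144. ]), [239, 123, 42, 43, 1444])]
[0.0565 0.0039 0.0387] [0.0559 0.0016 0.1007]
```

View pics/w2.png

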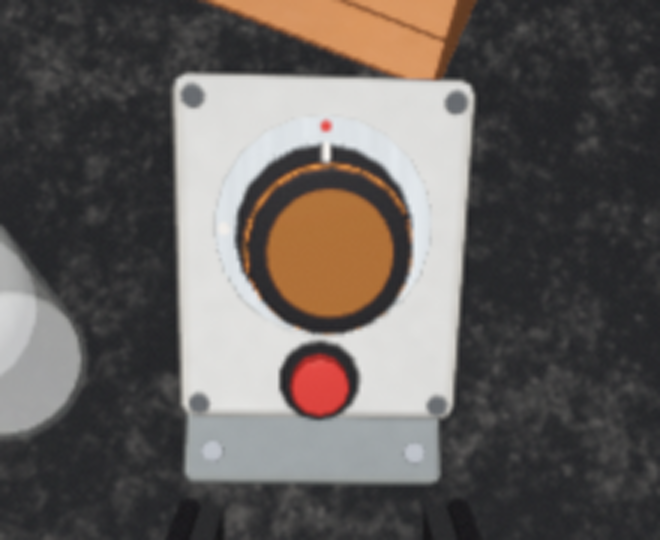

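Crop: the button sits low in its bezel, so it is pressed in. The module's index line still points at the red dot, so it is still locked. I'll go over the module.

```bash
python3 -m crank '[{"x":0.0565,"y":0.0024,"z":0,"turn":0},{"x":0.0565,"y":0.0024,"z":0.0387,"turn":0},{"x":0.0565,"y":0.0024,"z":0.0387,"turn":0},{"x":0.0565,"y":0.0024,"z":0.0387,"turn":0}]' 0.08; python3 -c "
from h import *
print(plan([0,0.0015,.048]).round(4))"
```

```text
time_s: 19.45
tool_pos: [0.5914, 0.1767, 0.1953]
tool_rot: [177.2, -30.5, 24.3]
force: [-0.3, 0.1, 0.4]
grip_width: 0.0788
grasp_force: 0.0
[-0.0003 -0.0023  0.0622]
```

```bash
python3 -m crank '[{"x":0,"y":-0.002,"z":0.03,"turn":0},{"x":0,"y":-0.002,"z":0.055,"turn":0},{"x":0,"y":-0.002,"z":0.062,"turn":0},{"x":0,"y":-0.002,"z":0.062,"turn":0}]'; python3 -c "
from h import *
print(plan([0,0.0015,.048]).round(4))"; python3 -m crank '[{"x":0,"y":0,"z":0,"turn":0},{"x":0,"y":0,"z":0,"turn":0},{"x":0,"y":0,"z":0,"turn":0},{"x":0,"y":0,"z":0,"turn":0},{"x":0,"y":0,"z":0,"turn":0}]' 0.035 25; python3 s.py
```

```text
time_s: 19.95
tool_pos: [0.6213, 0.1889, 0.1439]
tool_rot: [177.2, -30.7, 24.3]
force: [0.0, -0.3, 0.4]
grip_width: 0.0803
grasp_force: 0.0
[-0.0019 -0.0005  0.0016]
time_s: 20.58
tool_pos: [0.6213, 0.189, 0.1437]
tool_rot: [177.2, -30.7, 24.3]
force: [-1.4, -0.6, 1.8]
grip_width: 0.0455
grasp_force: 24.9
20.575 [-15.8   4.4  -3.7 117.6   1.3  27.2 -86.8] [0.6213 0.189  0.1437] f [-1.4 -0.6  1.8] w 0.0455 24.9
[[ 0.783  0.389  0.485]
 [ 0.354 -0.92   0.166]
 [ 0.511  0.042 -0.859]]
```

```bash
python3 -m crank '[{"x":0,"y":0,"z":0,"turn":-0.15},{"x":0,"y":0,"z":0,"turn":-0.3},{"x":0,"y":0,"z":0,"turn":-0.45},{"x":0,"y":0,"z":0,"turn":-0.6},{"x":0,"y":0,"z":0,"turn":-0.75},{"x":0,"y":0,"z":0,"turn":-0.9},{"x":0,"y":0,"z":0,"turn":-1.05},{"x":0,"y":0,"z":0,"turn":-1.2},{"x":0,"y":0,"z":0,"turn":-1.35},{"x":0,"y":0,"z":0,"turn":-1.48},{"x":0,"y":0,"z":0,"turn":-1.56},{"x":0,"y":0,"z":0,"turn":-1.56}]'; python3 s.py; python3 - <<'E'
from h import *
print(env.get_obs()["wrist_torque"]); om,Rm=mount();o=env.get_obs();print("tcp in mount",Rm.T@(o['tool_pos']-om))
im=imaging.read_camera("side");cv2.imwrite("pics/s2.png",cv2.resize(im[150:250,150:300,::-1],(750,500),interpolation=cv2.INTER_CUBIC))
E
```

```text
time_s: 22.08
tool_pos: [0.6193, 0.1899, 0.1424]
tool_rot: [149.5, 2.0, 112.5]
force: [-8.1, -0.6, 4.3]
grip_width: 0.0455
grasp_force: 24.9
22.075 [ -9.3   4.6 -10.6 117.5   2.5  27.4   1.5] [0.6193 0.1899 0.1424] f [-8.1 -0.6  4.3] w 0.0455 24.9
[[-0.382  0.789  0.481]
 [ 0.923  0.346  0.166]
 [-0.035  0.508 -0.861]]
[0.03303058 1.56213765 0.39393934]
tcp in mount [-0.00010695  0.00276367  0.04905111]
```

```bash
python3 -m crank '[{"x":0,"y":0,"z":-0.003,"turn":0},{"x":0,"y":0,"z":-0.006,"turn":0},{"x":0,"y":0,"z":-0.009,"turn":0}]'; python3 s.py
```

```text
time_s: 22.5
tool_pos: [0.6156, 0.1878, 0.1499]
tool_rot: [149.4, 2.0, 112.4]
force: [-2.4, 2.4, -5.4]
grip_width: 0.0455
grasp_force: 25.0
22.5 [ -9.1   3.6 -10.6 117.7   2.   28.2   1.9] [0.6156 0.1878 0.1499] f [-2.4  2.4 -5.4] w 0.0455 25.0
[[-0.381  0.789  0.482]
 [ 0.924  0.345  0.166]
 [-0.035  0.508 -0.86 ]]
```

```bash
python3 -m crank '[{"x":0,"y":0,"z":-0.01,"turn":0},{"x":-0.001,"y":0,"z":-0.02,"turn":0},{"x":-0.001,"y":0,"z":-0.03,"turn":0},{"x":-0.002,"y":0,"z":-0.045,"turn":0},{"x":-0.002,"y":0,"z":-0.06,"turn":0},{"x":-0.002,"y":0,"z":-0.09,"turn":0},{"x":-0.002,"y":0,"z":-0.12,"turn":0},{"x":-0.002,"y":0,"z":-0.16,"turn":0},{"x":-0.002,"y":0,"z":-0.18,"turn":0},{"x":-0.002,"y":0,"z":-0.18,"turn":0}]'; python3 s.py; python3 - <<'E'
from h import *
im=imaging.read_camera("side");cv2.imwrite("pics/s3.png",cv2.resize(im[100:280,150:390,::-1],(800,600),interpolation=cv2.INTER_CUBIC))
E
```

```text
time_s: 23.75
tool_pos: [0.5308, 0.1559, 0.3089]
tool_rot: [149.0, 2.1, 112.4]
force: [0.3, 0.5, -2.3]
grip_width: 0.0454
grasp_force: 24.9
23.75 [ -8.1 -16.3  -9.  116.3  -4.3  48.8   7.4] [0.5308 0.1559 0.3089] f [ 0.3  0.5 -2.3] w 0.0454 24.9
[[-0.38   0.785  0.489]
 [ 0.924  0.344  0.167]
 [-0.037  0.515 -0.856]]
```

View pics/s3.png

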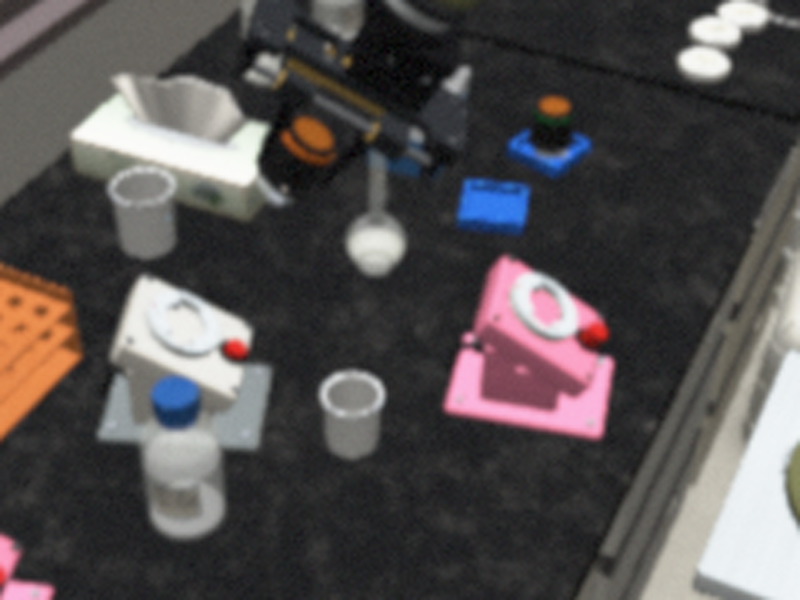

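Side view: the module is held between the fingers (window at 308,137), the mount is empty, and the bottle, flask and beaker haven't moved. Next I pull inward to bring the tool upright.

```bash
python3 -m crank '[{"x":0.002,"y":-0.022,"z":-0.043,"turn":0},{"x":0.004,"y":-0.044,"z":-0.086,"turn":0},{"x":0.006,"y":-0.07,"z":-0.13,"turn":0},{"x":0.008,"y":-0.109,"z":-0.17,"turn":0},{"x":0.01,"y":-0.155,"z":-0.2,"turn":0},{"x":0.013,"y":-0.205,"z":-0.23,"turn":0},{"x":0.016,"y":-0.255,"z":-0.26,"turn":0},{"x":0.019,"y":-0.305,"z":-0.29,"turn":0}]'; python3 s.py
```

```text
time_s: 24.8
tool_pos: [0.3634, 0.1118, 0.1507]
tool_rot: [172.3, 14.5, 114.4]
force: [0.8, 11.6, 4.0]
grip_width: 0.0465
grasp_force: 24.9
24.8 [ -9.8 -17.2 -22.  130.5  10.3  59.8 -10.6] [0.3634 0.1118 0.1507] f [ 0.8 11.6  4. ] w 0.0465 24.9
[[-0.401  0.888  0.224]
 [ 0.881  0.44  -0.171]
 [-0.25   0.129 -0.959]]
```

```bash
python3 -m crank '[{"x":0.0,"y":0.025,"z":-0.03,"turn":0},{"x":-0.015,"y":0.045,"z":-0.08,"turn":0},{"x":-0.03,"y":0.065,"z":-0.13,"turn":0},{"x":-0.045,"y":0.08,"z":-0.18,"turn":0},{"x":-0.06,"y":0.098,"z":-0.23,"turn":0},{"x":-0.06,"y":0.098,"z":-0.23,"turn":0}]'; python3 s.py; python3 - <<'E'
from h import *
im=imaging.read_camera("side");cv2.imwrite("pics/s4.png",cv2.resize(im[60:300,150:470,::-1],(800,600),interpolation=cv2.INTER_CUBIC))
E
```

```text
time_s: 25.55
tool_pos: [0.4292, 0.1338, 0.4057]
tool_rot: [171.6, 13.8, 113.5]
force: [-0.1, -0.7, -2.9]
grip_width: 0.0456
grasp_force: 24.7
25.55 [-12.4 -14.1 -15.6  99.4  10.5  86.8  -3.2] [0.4292 0.1338 0.4057] f [-0.1 -0.7 -2.9] w 0.0456 24.7
[[-0.387  0.894  0.227]
 [ 0.891  0.426 -0.159]
 [-0.239  0.141 -0.961]]
```

View pics/s4.png

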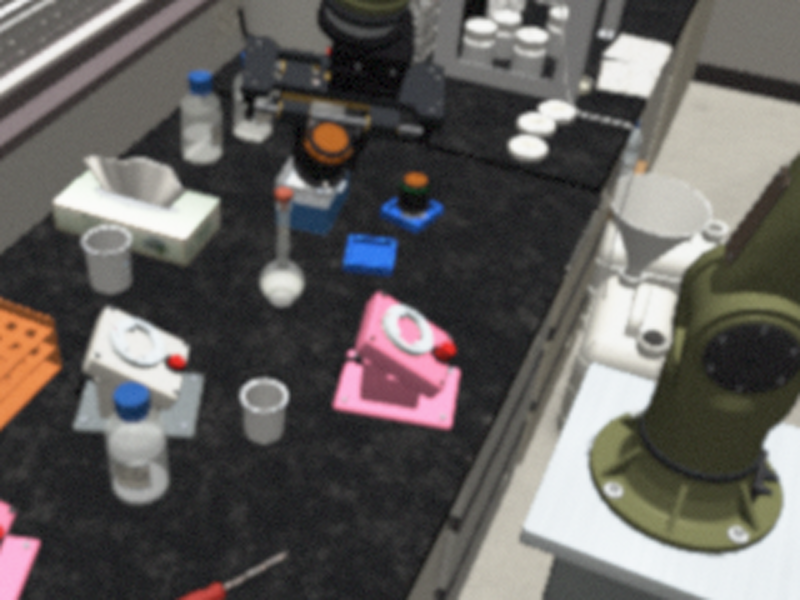

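The module is still held, at 25 N grip, and the bottle, flask and beaker are untouched. The remaining tilt points towards azimuth −35°, so I'll swing there and pull inward from higher up.

```bash
python3 -m crank '[{"x":-0.05,"y":-0.005,"z":-0.005,"turn":0},{"x":-0.1,"y":-0.015,"z":-0.005,"turn":0},{"x":-0.15,"y":-0.03,"z":-0.005,"turn":0},{"x":-0.2,"y":-0.045,"z":-0.005,"turn":0},{"x":-0.25,"y":-0.07,"z":-0.01,"turn":0},{"x":-0.3,"y":-0.1,"z":-0.015,"turn":0},{"x":-0.345,"y":-0.135,"z":-0.02,"turn":0},{"x":-0.388,"y":-0.171,"z":-0.027,"turn":0},{"x":-0.388,"y":-0.171,"z":-0.027,"turn":0}]'; python3 s.py
```

```text
time_s: 26.72
tool_pos: [0.4155, -0.2861, 0.4968]
tool_rot: [172.1, 13.8, 113.0]
force: [0.1, 1.1, -1.7]
grip_width: 0.0461
grasp_force: 24.6
26.725 [  2.4 -13.2  21.6  87.7   8.3  89.1  49.1] [ 0.4155 -0.2861  0.4968] f [ 0.1  1.1 -1.7] w 0.0461 24.6
[[-0.379  0.899  0.218]
 [ 0.894  0.417 -0.164]
 [-0.238  0.133 -0.962]]
```

```bash
python3 -m crank '[{"x":0.041,"y":-0.025,"z":-0.0137,"turn":0},{"x":0.082,"y":-0.05,"z":-0.0274,"turn":0},{"x":0.123,"y":-0.075,"z":-0.041,"turn":0},{"x":0.164,"y":-0.1,"z":-0.055,"turn":0}]'; python3 s.py
```

```text
time_s: 27.22
tool_pos: [0.3728, -0.2453, 0.4816]
tool_rot: [173.6, 11.6, 114.4]
force: [-0.6, -0.4, -1.3]
grip_width: 0.046
grasp_force: 24.6
27.225 [ 54.1 -16.6 -18.2  91.9  -5.   90.7  60.4] [ 0.3728 -0.2453  0.4816] f [-0.6 -0.4 -1.3] w 0.046 24.6
[[-0.405  0.896  0.183]
 [ 0.892  0.431 -0.136]
 [-0.201  0.108 -0.974]]
```

```bash
python3 -m crank '[{"x":0.041,"y":-0.025,"z":-0.0137,"turn":0},{"x":0.082,"y":-0.05,"z":-0.0274,"turn":0},{"x":0.123,"y":-0.075,"z":-0.041,"turn":0},{"x":0.164,"y":-0.1,"z":-0.055,"turn":0},{"x":0.205,"y":-0.125,"z":-0.068,"turn":0}]'; python3 s.py
```

```text
time_s: 27.85
tool_pos: [0.2341, -0.2668, 0.3809]
tool_rot: [146.7, -4.8, 116.0]
force: [0.0, -1.3, -3.7]
grip_width: 0.0461
grasp_force: 24.6
27.85 [ 65.9 -17.1   7.1 109.7 -30.3  96.5  96.1] [ 0.2341 -0.2668  0.3809] f [ 0.  -1.3 -3.7] w 0.0461 24.6
[[-0.437  0.771  0.463]
 [ 0.896  0.325  0.304]
 [ 0.083  0.548 -0.833]]
```

```bash
python3 -m crank '[{"x":0.02,"y":0.055,"z":0.01,"turn":0},{"x":0.04,"y":0.11,"z":0.02,"turn":0},{"x":0.065,"y":0.165,"z":0.035,"turn":0},{"x":0.09,"y":0.22,"z":0.05,"turn":0},{"x":0.12,"y":0.27,"z":0.065,"turn":0},{"x":0.155,"y":0.319,"z":0.081,"turn":0},{"x":0.205,"y":0.325,"z":0.09,"turn":0},{"x":0.255,"y":0.33,"z":0.1,"turn":0},{"x":0.305,"y":0.335,"z":0.107,"turn":0},{"x":0.355,"y":0.34,"z":0.115,"turn":0},{"x":0.406,"y":0.342,"z":0.122,"turn":0},{"x":0.406,"y":0.342,"z":0.122,"turn":0}]'; python3 s.py
```

```text
time_s: 29.35
tool_pos: [0.502, 0.124, 0.3366]
tool_rot: [150.1, -12.2, 116.0]
force: [-0.1, -0.2, -1.5]
grip_width: 0.0457
grasp_force: 24.6
29.35 [ -6.  -17.2   2.8 114.2 -23.7  60.5  27.2] [0.502  0.124  0.3366] f [-0.1 -0.2 -1.5] w 0.0457 24.6
[[-0.428  0.825  0.368]
 [ 0.879  0.285  0.384]
 [ 0.212  0.487 -0.847]]
```

```bash
python3 -m crank '[{"x":0.003,"y":-0.013,"z":-0.007,"turn":0},{"x":0.006,"y":-0.026,"z":-0.014,"turn":0},{"x":0.009,"y":-0.039,"z":-0.021,"turn":0},{"x":0.012,"y":-0.052,"z":-0.027,"turn":0}]'; python3 s.py
```

```text
time_s: 29.85
tool_pos: [0.4683, 0.1108, 0.2945]
tool_rot: [152.6, -18.0, 116.1]
force: [-0.3, 0.1, -1.7]
grip_width: 0.0457
grasp_force: 24.6
29.85 [ -6.2 -17.2   7.6 118.9 -28.2  62.9  32.7] [0.4683 0.1108 0.2945] f [-0.3  0.1 -1.7] w 0.0457 24.6
[[-0.418  0.86   0.292]
 [ 0.854  0.263  0.449]
 [ 0.31   0.437 -0.845]]
```

```bash
python3 -m crank '[{"x":-0.028,"y":0.018,"z":-0.047,"turn":0.1},{"x":-0.056,"y":0.036,"z":-0.094,"turn":0.2},{"x":-0.084,"y":0.054,"z":-0.141,"turn":0.3},{"x":-0.111,"y":0.071,"z":-0.188,"turn":0.4},{"x":-0.14,"y":0.06,"z":-0.24,"turn":0.5},{"x":-0.168,"y":0.048,"z":-0.292,"turn":0.6},{"x":-0.195,"y":0.035,"z":-0.344,"turn":0.7},{"x":-0.222,"y":0.023,"z":-0.396,"turn":0.8},{"x":-0.249,"y":0.01,"z":-0.448,"turn":0.9},{"x":-0.258,"y":-0.03,"z":-0.482,"turn":1.0},{"x":-0.267,"y":-0.071,"z":-0.516,"turn":1.1},{"x":-0.275,"y":-0.112,"z":-0.55,"turn":1.16}]'; python3 s.py
```

```text
time_s: 31.35
tool_pos: [0.4289, -0.3179, 0.5837]
tool_rot: [-174.9, -31.6, 50.1]
force: [1.3, -0.0, -3.6]
grip_width: 0.0458
grasp_force: 24.6
31.35 [ 67.8  13.6 -21.2  57.  -29.  116.9  -3.6] [ 0.4289 -0.3179  0.5837] f [ 1.3 -0.  -3.6] w 0.0458 24.6
[[ 0.547  0.794  0.267]
 [ 0.653 -0.604  0.457]
 [ 0.524 -0.076 -0.849]]
```

```bash
python3 -m crank '[{"x":-0.042,"y":-0.0155,"z":-0.04,"turn":0},{"x":-0.084,"y":-0.031,"z":-0.08,"turn":0},{"x":-0.125,"y":-0.046,"z":-0.12,"turn":0},{"x":-0.167,"y":-0.062,"z":-0.16,"turn":0},{"x":-0.209,"y":-0.077,"z":-0.2,"turn":0},{"x":-0.234,"y":-0.122,"z":-0.217,"turn":0},{"x":-0.258,"y":-0.167,"z":-0.234,"turn":0},{"x":-0.283,"y":-0.211,"z":-0.251,"turn":0},{"x":-0.307,"y":-0.256,"z":-0.268,"turn":0},{"x":-0.332,"y":-0.3,"z":-0.285,"turn":0},{"x":-0.356,"y":-0.345,"z":-0.303,"turn":0}]'; python3 s.py
```

```text
time_s: 32.72
tool_pos: [0.1166, -0.431, 0.4891]
tool_rot: [-178.5, -30.5, 50.4]
force: [0.6, -0.4, -1.9]
grip_width: 0.0456
grasp_force: 24.7
32.725 [142.2  23.2 -79.2  71.3  -5.3 117.5  20.1] [ 0.1166 -0.431   0.4891] f [ 0.6 -0.4 -1.9] w 0.0456 24.7
[[ 0.55   0.778  0.303]
 [ 0.664 -0.627  0.407]
 [ 0.507 -0.022 -0.862]]
```

```bash
python3 -m crank '[{"x":-0.006,"y":-0.026,"z":-0.055,"turn":0},{"x":-0.012,"y":-0.052,"z":-0.11,"turn":0},{"x":-0.018,"y":-0.078,"z":-0.165,"turn":0},{"x":-0.024,"y":-0.104,"z":-0.22,"turn":0},{"x":-0.03,"y":-0.13,"z":-0.275,"turn":0},{"x":-0.036,"y":-0.156,"z":-0.33,"turn":0},{"x":-0.042,"y":-0.182,"z":-0.385,"turn":0},{"x":-0.048,"y":-0.208,"z":-0.44,"turn":0}]'; python3 s.py
```

```text
time_s: 33.72
tool_pos: [0.0222, -0.4472, 0.4797]
tool_rot: [177.8, -28.3, 50.4]
force: [0.5, -0.1, -1.7]
grip_width: 0.0461
grasp_force: 24.7
33.725 [152.8  23.2 -79.1  71.7  -2.4 117.6  30.7] [ 0.0222 -0.4472  0.4797] f [ 0.5 -0.1 -1.7] w 0.0461 24.7
[[ 0.561  0.758  0.332]
 [ 0.678 -0.651  0.341]
 [ 0.474  0.034 -0.88 ]]
```

```bash
python3 -m crank '[{"x":0.028,"y":0.002,"z":-0.053,"turn":0},{"x":0.056,"y":0.004,"z":-0.106,"turn":0},{"x":0.084,"y":0.006,"z":-0.159,"turn":0},{"x":0.112,"y":0.008,"z":-0.212,"turn":0},{"x":0.14,"y":0.01,"z":-0.265,"turn":0},{"x":0.168,"y":0.012,"z":-0.318,"turn":0},{"x":0.196,"y":0.014,"z":-0.371,"turn":0},{"x":0.224,"y":0.016,"z":-0.424,"turn":0},{"x":0.252,"y":0.018,"z":-0.477,"turn":0},{"x":0.28,"y":0.02,"z":-0.53,"turn":0}]'; python3 s.py
```

```text
time_s: 34.98
tool_pos: [0.1488, -0.439, 0.5706]
tool_rot: [173.9, -27.4, 50.3]
force: [0.6, 0.1, -1.6]
grip_width: 0.0459
grasp_force: 24.7
34.975 [141.3  19.2 -79.1  63.   -9.9 117.6  16.6] [ 0.1488 -0.439   0.5706] f [ 0.6  0.1 -1.6] w 0.0459 24.7
[[ 0.567  0.733  0.374]
 [ 0.683 -0.673  0.283]
 [ 0.46   0.095 -0.883]]
```

```bash
python3 -m crank '[{"x":0.017,"y":0.009,"z":0.046,"turn":0.05},{"x":0.035,"y":0.018,"z":0.093,"turn":0.1},{"x":0.052,"y":0.026,"z":0.139,"turn":0.15},{"x":0.07,"y":0.035,"z":0.185,"turn":0.2},{"x":0.087,"y":0.044,"z":0.232,"turn":0.2},{"x":0.104,"y":0.053,"z":0.278,"turn":0.2},{"x":0.122,"y":0.062,"z":0.324,"turn":0.2},{"x":0.139,"y":0.07,"z":0.37,"turn":0.2},{"x":0.157,"y":0.079,"z":0.417,"turn":0.2},{"x":0.174,"y":0.088,"z":0.463,"turn":0.2},{"x":0.174,"y":0.088,"z":0.463,"turn":0.2},{"x":0.174,"y":0.088,"z":0.463,"turn":0.2}]'; python3 s.py; python3 - <<'E'
from h import *
im=imaging.read_camera("side");np.save("pics/s5.npy",im);cv2.imwrite("pics/s5.png",cv2.resize(im[60:210,210:410,::-1],(800,600),interpolation=cv2.INTER_CUBIC))
T=imaging.read_camera("top");np.save("pics/t5.npy",T)
b=[x for x in blobs(np.load("pics/top0.npy"),(95,120,90),(120,255,255),(310,165,355,210),100)];print(b)
E
```

```text
time_s: 36.48
tool_pos: [0.4848, -0.248, 0.2501]
tool_rot: [179.9, -28.0, 37.4]
force: [-0.5, 0.4, -1.1]
grip_width: 0.0456
grasp_force: 24.7
36.475 [114.6   9.7 -78.  105.2 -19.1  66.2  -8.4] [ 0.4848 -0.248   0.2501] f [-0.5  0.4 -1.1] w 0.0456 24.7
[[ 0.701  0.607  0.374]
 [ 0.536 -0.795  0.284]
 [ 0.47   0.002 -0.883]]
[(array([335.8, 190. ]), [322, 177, 29, 27, 480])]
```

View pics/s5.png

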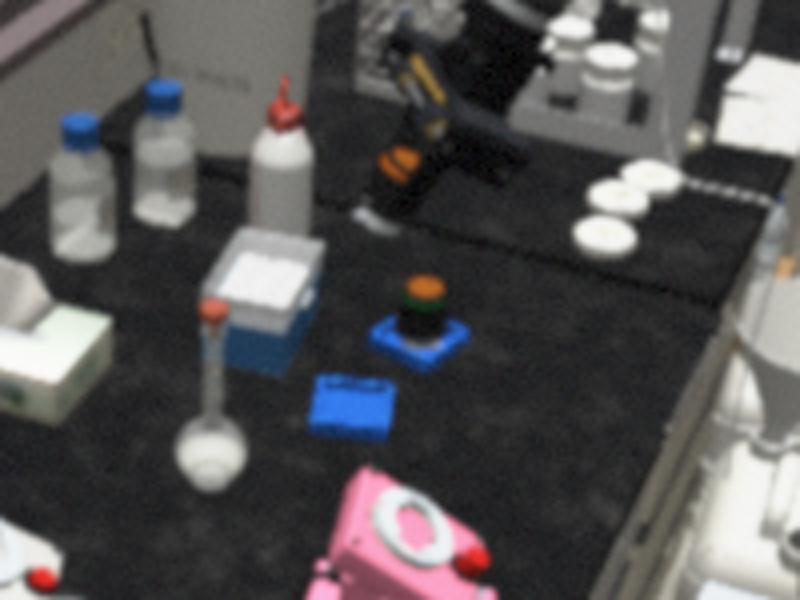

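```bash
python3 - <<'E'
from h import *
c=imaging.get_calibration("side");o=env.get_obs();T=R.from_euler('xyz',o['tool_rot'],degrees=True).as_matrix()
def proj(p):
    q=R.from_euler('xyz',c["attitude"],degrees=True).inv().apply(p-np.array(c["position"]))*[1,-1,-1];q=np.array(c["camera_matrix"])@q;u=q[:2]/q[2];return ((u-[210,60])*4).round(0)
for d in(-.013,.0,.02,.033,.049):print(d,proj(o['tool_pos']+d*T[:,2]))
b=o['tool_pos']+.049*T[:,2];print("bottom",b)
t=np.array([.506,-.232,.02]); print(T.T@(t-T[:,0]*0-b).round(4))
for z in(.014,.01):print(onz(imaging.get_calibration("top"),(335.8,190),z), onz(c,(210+352/4,60+408/4),z))
E
```

```text
-0.013 [413. 163.]
0.0 [405. 176.]
0.02 [392. 195.]
0.033 [384. 207.]
0.049 [374. 223.]
bottom [ 0.50254714 -0.23634376  0.20708116]
[-0.08282696 -0.00195936  0.16784816]
[ 0.50453437 -0.2300702   0.014     ] [ 0.50347668 -0.22500569  0.014     ]
[ 0.50529937 -0.2309956   0.01      ] [ 0.50534812 -0.23014571  0.01      ]
```

The side view matches the prediction: the spigot end is at (375,220) against (374,223). So the module is still aligned with the tool. If I let go at this 28° tilt with a lug on the floor, the centre of mass will tip it onto its base. Lowering gently.

```bash
python3 -m crank '[{"x":-0.02,"y":-0.001,"z":0.04,"turn":0},{"x":-0.04,"y":-0.002,"z":0.08,"turn":0},{"x":-0.058,"y":-0.003,"z":0.112,"turn":0},{"x":-0.068,"y":-0.003,"z":0.132,"turn":0},{"x":-0.075,"y":-0.003,"z":0.147,"turn":0},{"x":-0.08,"y":-0.003,"z":0.156,"turn":0},{"x":-0.083,"y":-0.003,"z":0.161,"turn":0},{"x":-0.083,"y":-0.003,"z":0.161,"turn":0}]'; python3 s.py; python3 - <<'E'
from h import *
o=env.get_obs();T=R.from_euler('xyz',o['tool_rot'],degrees=True).as_matrix();b=o['tool_pos']+.049*T[:,2];print("bottom",b,(T.T@(np.array([.503,-.232,.018])-b)).round(4))
E
```

```text
time_s: 37.58
tool_pos: [0.4851, -0.2454, 0.0691]
tool_rot: [179.8, -28.0, 37.4]
force: [-0.0, -0.1, -0.7]
grip_width: 0.0456
grasp_force: 24.6
37.575 [ 97.6  25.9 -64.5 115.9  -5.2  44.3 -12. ] [ 0.4851 -0.2454  0.0691] f [-0.  -0.1 -0.7] w 0.0456 24.6
[[ 0.702  0.606  0.375]
 [ 0.536 -0.796  0.282]
 [ 0.469  0.003 -0.883]]
bottom [ 0.50349692 -0.2315837   0.02584042] [-0.0043  0.      0.0066]
```

Bottom centre is at 26 mm height, right over the tray's centre. I'll take it down to touch, then soften the grip.

```bash
python3 -m crank '[{"x":-0.002,"y":0,"z":0.0035,"turn":0},{"x":-0.0035,"y":0,"z":0.0055,"turn":0},{"x":-0.0045,"y":0,"z":0.007,"turn":0},{"x":-0.0045,"y":0,"z":0.007,"turn":0}]'; python3 s.py; python3 -m crank '[{"x":0,"y":0,"z":0,"turn":0},{"x":0,"y":0,"z":0,"turn":0},{"x":0.002,"y":0,"z":0.002,"turn":0},{"x":0.004,"y":0,"z":0.004,"turn":0},{"x":0.006,"y":0,"z":0.006,"turn":0},{"x":0.006,"y":0,"z":0.006,"turn":0}]' 0.035 3; python3 s.py
```

```text
time_s: 38.08
tool_pos: [0.4846, -0.2453, 0.0603]
tool_rot: [179.8, -28.0, 37.4]
force: [4.3, -0.2, -1.6]
grip_width: 0.0457
grasp_force: 24.7
38.075 [ 97.   26.7 -63.8 116.2  -4.6  43.4 -12. ] [ 0.4846 -0.2453  0.0603] f [ 4.3 -0.2 -1.6] w 0.0457 24.7
[[ 0.701  0.606  0.375]
 [ 0.536 -0.795  0.283]
 [ 0.47   0.003 -0.883]]
time_s: 38.83
tool_pos: [0.4905, -0.2398, 0.0575]
tool_rot: [179.9, -28.0, 37.4]
force: [1.4, 0.0, -0.2]
grip_width: 0.0461
grasp_force: 3.0
38.825 [ 95.5  27.  -63.3 116.2  -4.2  42.8 -13. ] [ 0.4905 -0.2398  0.0575] f [ 1.4  0.  -0.2] w 0.0461 3.0
[[ 0.702  0.607  0.373]
 [ 0.536 -0.795  0.284]
 [ 0.469  0.001 -0.883]]
```

```bash
python3 -m crank '[{"x":0.004,"y":0,"z":0.003,"turn":0},{"x":0.008,"y":0,"z":0.006,"turn":0},{"x":0.012,"y":0.001,"z":0.009,"turn":0},{"x":0.014,"y":0.001,"z":0.0105,"turn":0},{"x":0.014,"y":0.001,"z":0.0105,"turn":0}]'; python3 s.py; python3 - <<'E'
from h import *
im=imaging.read_camera("side");c=imaging.get_calibration("side")
cv2.imwrite("pics/s6.png",cv2.resize(im[110:185,250:350,::-1],(800,600),interpolation=cv2.INTER_CUBIC))
E
```

```text
time_s: 39.45
tool_pos: [0.5052, -0.2304, 0.055]
tool_rot: [179.9, -28.0, 37.4]
force: [0.3, -1.1, -2.1]
grip_width: 0.0461
grasp_force: 3.0
39.45 [ 92.7  27.5 -62.4 115.7  -3.6  41.7 -15. ] [ 0.5052 -0.2304  0.055 ] f [ 0.3 -1.1 -2.1] w 0.0461 3.0
[[ 0.702  0.607  0.374]
 [ 0.536 -0.795  0.284]
 [ 0.469  0.002 -0.883]]
```

View pics/s6.png

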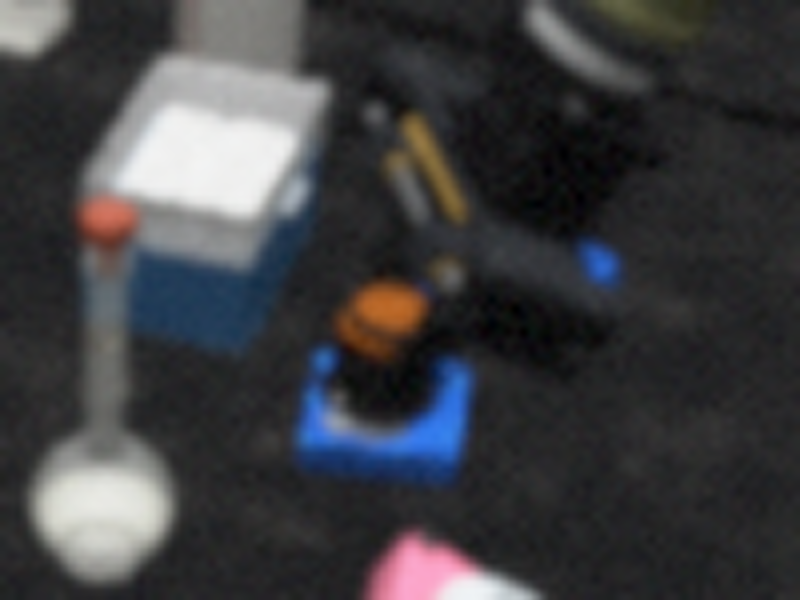

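The module is in the tray, nearly upright, with the flange ring visible all round at (375,415). I'll open and back off along the tool.

```bash
python3 -m crank '[{"x":0,"y":0,"z":0,"turn":0},{"x":0,"y":0,"z":0,"turn":0},{"x":0,"y":0,"z":0,"turn":0},{"x":0,"y":0,"z":0,"turn":0},{"x":0,"y":0,"z":-0.01,"turn":0},{"x":0,"y":0,"z":-0.03,"turn":0},{"x":0,"y":0,"z":-0.06,"turn":0},{"x":0,"y":0,"z":-0.1,"turn":0},{"x":0,"y":0,"z":-0.15,"turn":0},{"x":0,"y":0,"z":-0.2,"turn":0},{"x":0,"y":0,"z":-0.2,"turn":0}]' 0.075; python3 - <<'E'
from h import *
im=imaging.read_camera("side");c=imaging.get_calibration("side");T=imaging.read_camera("top");ct=imaging.get_calibration("top")
a=cv2.resize(im[110:185,250:350,::-1],(400,300),interpolation=cv2.INTER_CUBIC);b=cv2.resize(T[150:225,310:410,::-1],(400,300),interpolation=cv2.INTER_CUBIC)
cv2.imwrite("pics/fin.png",cv2.resize(np.hstack([a,b]),(800,300)))
print(blobs(im,(6,120,60),(18,255,255),(280,130,312,175)),blobs(T,(6,120,60),(18,255,255),(315,160,355,210)))
E
```

```text
time_s: 40.88
tool_pos: [0.43, -0.2911, 0.2345]
tool_rot: [179.5, -27.8, 37.2]
force: [0.8, 0.4, 0.3]
grip_width: 0.0748
grasp_force: 0.0
[(array([297.2, 150. ]), [291, 145, 13, 11, 96])] [(array([338.4, 185.7]), [333, 181, 11, 12, 94])]
```

View pics/fin.png

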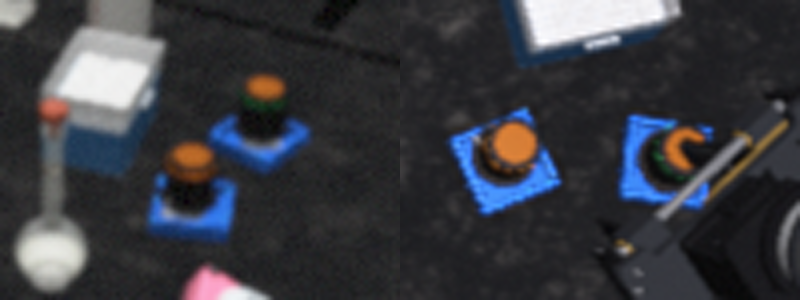

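The module stands upright in the tray and the spare is untouched. One numeric check of the window's position before I hand in.

```bash
python3 - <<'E'
from h import *
x,e=cross(ray(imaging.get_calibration("side"),(297.2,149.5)),ray(imaging.get_calibration("top"),(338.4,185.7)));print(x,e)
ok=np.hypot(x[0]-.505,x[1]+.23)<.014 and abs(x[2]-.066)<.01
print(ok)
if ok: print(env.sign_off())
E
```

```text
[ 0.51020063 -0.22807525  0.06636067] [np.float64(0.0018375545149026044), np.float64(0.0018375545149025671)]
True
the job is handed in; nothing more can be done
None
```

The orange-banded module is off the head and standing upright in the empty blue rest, about 6 mm from its centre by camera; I handed the job in at about 41 s, but the hand-in returned no verdict. On the way the arm or the held module briefly touched something at about 12 N, probably the pink look-alike head; in later pictures nothing had visibly moved.

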